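# Start the key machine that is ready to cut

### The job

One of the two key-cutting machines is ready: it has a key clamped in both of its vices, while the other has only the customer's key and a brush lying on its empty vice. On the ready machine, lower the clear guard fully down, then press its green start button right in and let go. Leave the other machine and the brush on it, the red stop buttons, and the padlock and lock cylinder lying in front of the machines as they are.

Things in the scene. Friction and masses are not known exactly. Their poses are not given: they have to be found in the camera images.
- machine_left: Grey key duplicator on the robot's left (+y), fixed, 340 mm deep (x), 260 wide, 165 high over the motor housing at its rear. Origin: centre of underside; own -x is its front (robot side). In its frame, mm: customer's-key vice at (-37, 55), always holding a silver key; copy vice at (-37, -55), jaw tops 118 high; black control pod at (-136, -70), top 83 high; carriage ball handle at (-130, 108).
- vice_left (a point): Middle of the key slot of the copy vice (y -55 in the machine's frame) of the left machine. If the machine is ready, the brass blank is clamped here.
- guard_left (a joint): Clear plastic guard of the left machine, hinged along the machine's y axis at the front of the motor housing, 220 mm wide; it starts raised. Angle in rad: 0 = fully down on its stop over the vices, grows as the free edge rises, 1.35 = fully up. A friction hinge: it stays where it is left; about 2 N at the free edge moves it.
- guard_left_edge (a point): Middle of the guard's free edge on the left machine: axis of a red round bar, 10 mm in diameter and 230 long along the machine's y. 131 from the hinge line; with the guard down it is 127 in front of (-x) and 31 below the hinge line, i.e. 143 above the counter.
- guard_left_hinge (a point): Middle of the guard's hinge line on the left machine, at x +52, height 174 mm in the machine's frame.
- start_left (a joint): Green start button of the left machine: travel in m, 0 = out, 0.006 = fully in (5 N); springs back.
- start_left_top (a point): Centre of the top face of the green start button (26 mm in diameter, facing up, 105 mm above the counter, standing 10 proud of its collar) of the left machine, at (-136, -98) in the machine's frame.
- stop_left (a joint): Red stop button of the left machine, same size and travel, 54 mm to the left (+y) of the green one, at (-136, -44) in the machine's frame.
- machine_right: Grey key duplicator on the robot's right (-y), fixed, 340 mm deep (x), 260 wide, 165 high over the motor housing at its rear. Origin: centre of underside; own -x is its front (robot side). In its frame, mm: customer's-key vice at (-37, 55), always holding a silver key; copy vice at (-37, -55), jaw tops 118 high; black control pod at (-136, -70), top 83 high; carriage ball handle at (-130, 108).
- vice_right (a point): Middle of the key slot of the copy vice (y -55 in the machine's frame) of the right machine. If the machine is ready, the brass blank is clamped here.
- guard_right (a joint): Clear plastic guard of the right machine, hinged along the machine's y axis at the front of the motor housing, 220 mm wide; it starts raised. Angle in rad: 0 = fully down on its stop over the vices, grows as the free edge rises, 1.35 = fully up. A friction hinge: it stays where it is left; about 2 N at the free edge moves it.
- guard_right_edge (a point): Middle of the guard's free edge on the right machine: axis of a red round bar, 10 mm in diameter and 230 long along the machine's y. 131 from the hinge line; with the guard down it is 127 in front of (-x) and 31 below the hinge line, i.e. 143 above the counter.
- guard_right_hinge (a point): Middle of the guard's hinge line on the right machine, at x +52, height 174 mm in the machine's frame.
- start_right (a joint): Green start button of the right machine: travel in m, 0 = out, 0.006 = fully in (5 N); springs back.
- start_right_top (a point): Centre of the top face of the green start button (26 mm in diameter, facing up, 105 mm above the counter, standing 10 proud of its collar) of the right machine, at (-136, -98) in the machine's frame.
- stop_right (a joint): Red stop button of the right machine, same size and travel, 54 mm to the left (+y) of the green one, at (-136, -44) in the machine's frame.
- blank: Uncut brass key blank, 87 mm long, round bow 34 across, lying flat and firmly clamped in the copy vice of one of the two machines, bow towards +y, its top about 109 above the counter. Origin: middle of the blade, in the slot.
- brush: Loose cleaning brush, wooden handle and back 150 mm long, 34 wide, black bristles facing up to 30 above its underside, lying along y on top of the jaws of the other machine's copy vice, which is empty. Origin: middle of its underside, 118 above the counter.
- padlock: Brass padlock lying flat on the counter in front of the machines, 87 x 60 x 26 mm, shackle towards the robot. Origin under its body's centre.
- cylinder: Brass euro lock cylinder lying flat on the counter in front of the machines, 76 x 40 x 17 mm. Origin under its plug, at mid-length.

How it is judged:
By the outcome, as a careful person would: the job done as asked, in the order asked, and still so for the second after the job is handed in, with the robot touching nothing.
It also fails if it takes over 42 s, if anything falls off the work surface, if the arm or the gripper's body presses on something with over 40 N, if the wrist force passes 120 N, or if a joint passes its speed limit or range.

### The arm

A 6-joint arm with a two-finger parallel gripper is mounted at the origin on the work surface. World frame = base frame: x ahead of the robot, y to its left, z up, the work surface at z = 0. Lengths are in m, angles in rad, forces in N, time in s.
With the tool pointing down it reaches from about 0.275 to 0.875 m from the base axis. Payload 12.5 kg.
Tool frame: the origin (TCP) lies on the centre line of the jaws, within the pads' length; the fingertips stand r.finger_overhang ahead of it and the grasp point (between the pads) lies 3 mm ahead of it (r.finger_overhang is the distance from the TCP to the fingertips, in m); z points along the fingers, y is the direction in which the jaws open and shut (so a half turn about z gives the same grasp; the last joint's range is limited). The gripper opens to 85 mm and grips with 20 to 120 N. Pads are 22 mm wide; open, the fingers measure 114 mm over their backs; the gripper's body (76 mm by 85 mm) begins 54 mm behind the grasp point. The pads swing forward as they close: fully open they stand 13 mm farther back than shut.
Start: joints at [-1.223, 0.351, 1.652, -0, 1.139, -0.085], TCP at [0.231, -0.499, 0.253] pointing down, gripper open.
Joint ranges: [-2.75, 2.75], [-0.79, 2.1], [0.01, 2.65], [-1.57, 4.71], [0.07, 3.14], [-2.87, 2.87]. Speed limits (rad/s): [2.22, 2.22, 2.79, 3.14, 3.14, 3.14].

### API

Orientations are given as a unit quaternion [x, y, z, w].
In Python, from cell import r, optics gives the robot as it stands. The module is installed in compiled form; this text tells all that it offers. Calls block until the motion is done:
- r.move_to(position, orientation): joint-space move of the TCP to a pose.
- r.move_linear(position, rot=None, vel=0.15): straight line of the TCP; rot=None keeps the orientation; vel is the mean speed in m/s.
- r.set_joints(angles): joint-space move.
- r.set_gripper(opening, squeeze=None): opening from 0.0 (shut) to 1.0 (fully open); squeeze is the grip in N (None keeps the last); returns when the fingers have stopped.
- r.sleep(seconds).
- r.inverse_kinematics(position, orientation): joint angles nearest the present ones, or None.
- optics.get_image(name): name is "scene" or "top" or "wrist"; returns a dict with "pixels" (400x640x3 uint8, red, green, blue), "depth" (400x640 float32, m along the optical axis (not along the pixel's ray), 0 where there is no reading), "fx", "fy", "cx", "cy" (pixels), "camera_from_world" (4x4, takes a point from world to camera coordinates); the wrist camera has in their place "mount" (4x4, takes a point from camera to tool coordinates, whose origin is the TCP and whose axes are the flange's). Camera axes: x right, y down, z forward; pixel columns grow to the right and rows downward; lengths in m; the calibration is good to about 2 mm. A picture is of the moment at which its call begins: read the wrist's pose just before it.
A pose or a line that the arm cannot do raises r.PlanningError and nothing moves.
- r.hand_in(): hands the job in, once; it reports no verdict.
Readings, each from a call of its own:
- r.current_t(): time.
- r.current_q(): joint angles.
- r.current_qvel(): joint speeds.
- r.current_effort(): joint torques, N m.
- r.current_tool_pos(): TCP position.
- r.current_ee_rot(): TCP orientation.
- r.current_contact_force(): force on the tool from outside, world axes, zero at the start.
- r.current_torque(): the same for the moment, N m.
- r.current_opening(): opening from 0.0 (shut) to 1.0 (fully open).
Only numpy, scipy, OpenCV 4.12 (cv2) and the standard library are available. Lean on these libraries where they do the work, as an engineer would, in place of code of your own. Each camera call takes 0.05 s, during which the arm holds its last target. There are 200 camera calls.

## Working session

There is one attempt and no reset: what is moved stays moved. The work goes in short steps, each a Python script; the robot and the scene stay as the last script left them, time stands still between calls to the robot, and variables do not carry over. Pictures are saved under pics/ and viewed, about 8 in all and at most 12, crops included, and the job is handed in when it is done.

```bash
mkdir -p pics; python3 - <<'E'
from cell import r,optics
import cv2,pickle
d={}
for n in("scene","top"):
    i=optics.get_image(n); d[n]=i; cv2.imwrite(f"pics/{n}1.png",i["pixels"][...,::-1])
    print(n,i["fx"],i["cx"],i["cy"],i["camera_from_world"].round(3).tolist())
pickle.dump(d,open("d.pkl","wb"))
print(r.finger_overhang,r.current_ee_rot(),r.current_t())
E
```

```text
scene 423.06351262336085 326.46208101347594 196.62569920946106 [[1.0, -0.028, 0.015, -0.549], [-0.008, -0.694, -0.719, 0.045], [0.03, 0.719, -0.694, 1.033], [0.0, 0.0, 0.0, 1.0]]
top 374.35844352031484 320.18916938374906 201.25460994602543 [[-0.002, -1.0, 0.03, -0.071], [-0.988, -0.003, -0.157, 0.531], [0.157, -0.03, -0.987, 1.027], [0.0, 0.0, 0.0, 1.0]]
0.022 [ 9.76676842e-01  2.14713951e-01 -7.07805968e-05 -5.09961029e-04] 0.1
```

View pics/scene1.png

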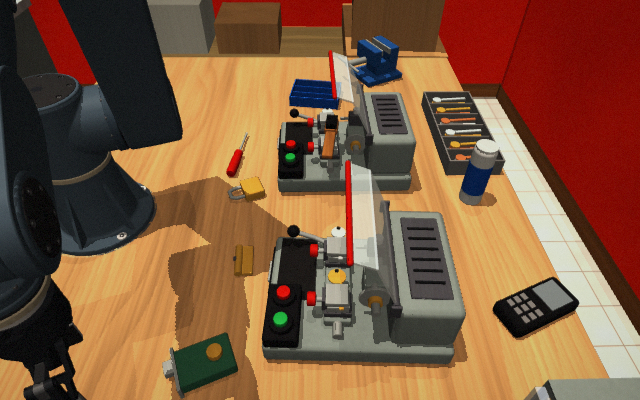

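View pics/top1.png

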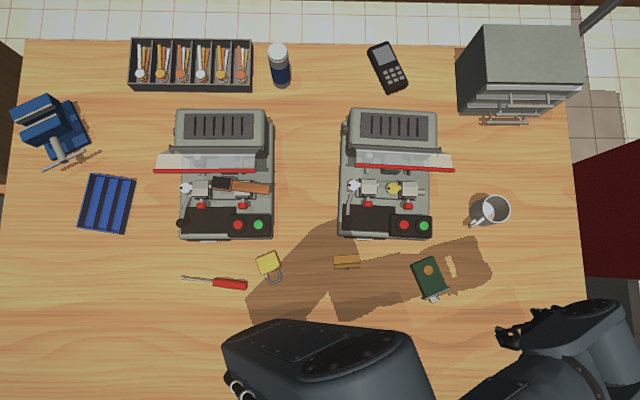

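The right machine is ready: its brass blank shows at top (392,188) and scene (337,275), and the brush lies on the left machine at top (240,186). On the right machine, the top view has the green button at (424,226), the red stop button at (403,226), and the guard bar running from (340,163) to (454,170).

```bash
cat >h.py <<'E'
import numpy as np,cv2
def ray(i,u,v):
    T=i["camera_from_world"];R=T[:3,:3];d=R.T@np.array([(u-i["cx"])/i["fx"],(v-i["cy"])/i["fy"],1]);return -R.T@T[:3,3],d
def plane(i,u,v,z):
    o,d=ray(i,u,v);return o+d*(z-o[2])/d[2]
def tri(a,b):
    (o,d),(p,e)=a,b;s=np.linalg.lstsq(np.c_[d,-e],p-o,rcond=None)[0];A=o+s[0]*d;B=p+s[1]*e;return (A+B)/2,np.linalg.norm(A-B)
def blobs(i,col,amin=15):
    h=cv2.cvtColor(i["pixels"],cv2.COLOR_RGB2HSV)
    m=cv2.inRange(h,(50,120,90),(75,255,255)) if col=="g" else cv2.inRange(h,(0,170,110),(6,255,255))|cv2.inRange(h,(174,170,110),(180,255,255))
    n,l,s,c=cv2.connectedComponentsWithStats(m)
    return [(c[k],s[k],l==k) for k in range(1,n) if s[k,4]>=amin]
E
python3 - <<'E'
from h import *;import pickle
d=pickle.load(open("d.pkl","rb"))
for n in d:
  for col in"gr":
    for c,s,m in blobs(d[n],col):
      if s[2]>150: continue
      print(n,col,c.round(1),s.tolist(),plane(d[n],*c,.105).round(4))
E
```

```text
scene g [289.8 156.1] [285, 153, 10, 7, 52] [0.4602 0.0945 0.105 ]
scene g [279.7 318. ] [273, 312, 15, 13, 147] [ 0.4583 -0.3483  0.105 ]
scene r [60.6 40.2] [29, 0, 67, 84, 2646] [-0.3692  0.7549  0.105 ]
scene r [302.6  11.4] [212, 0, 140, 27, 1880] [0.4797 1.0342 0.105 ]
scene r [480.2  37.1] [438, 0, 91, 84, 5807] [1.1389 0.7923 0.105 ]
scene r [586.9 110. ] [503, 0, 137, 300, 25415] [1.3043 0.2985 0.105 ]
scene r [332.1  74.1] [329, 50, 8, 48, 177] [0.58   0.5098 0.105 ]
scene r [309.9 120.8] [307, 118, 6, 7, 35] [0.5097 0.2481 0.105 ]
scene r [290.3 142.8] [286, 140, 10, 7, 51] [0.4596 0.1487 0.105 ]
scene r [310.5 145.3] [308, 142, 6, 8, 43] [0.5112 0.1381 0.105 ]
scene r [234.1 160.7] [226, 149, 16, 24, 181] [0.3261 0.0777 0.105 ]
scene r [348.5 214.2] [345, 160, 8, 105, 608] [ 0.5922 -0.1048  0.105 ]
scene r [313.5 249.1] [310, 244, 8, 12, 87] [ 0.517  -0.1987  0.105 ]
scene r [282.9 291.1] [277, 285, 13, 13, 135] [ 0.4613 -0.2945  0.105 ]
scene r [310.8 297.3] [307, 291, 9, 14, 111] [ 0.5116 -0.3083  0.105 ]
top g [258.1 224.2] [254, 220, 9, 9, 66] [0.459  0.0957 0.105 ]
top g [423.4 225.3] [419, 221, 10, 9, 65] [ 0.4566 -0.3463  0.105 ]
top r [404.3 167.2] [355, 163, 100, 9, 348] [ 0.6166 -0.3004  0.105 ]
top r [202.4 170.4] [153, 169, 103, 4, 385] [0.6043 0.249  0.105 ]
top r [367.5 203.5] [364, 201, 8, 6, 46] [ 0.5153 -0.1967  0.105 ]
top r [200.6 205.6] [197, 203, 8, 6, 47] [0.5084 0.2491 0.105 ]
top r [242.1 205. ] [238, 203, 9, 5, 44] [0.5101 0.1394 0.105 ]
top r [407.6 205.6] [404, 203, 8, 6, 45] [ 0.51   -0.3055  0.105 ]
top r [237.5 224.4] [233, 220, 10, 10, 73] [0.4582 0.1498 0.105 ]
top r [403.4 224.2] [399, 220, 10, 9, 69] [ 0.4594 -0.2924  0.105 ]
top r [229.4 283.6] [213, 279, 34, 11, 251] [0.305  0.1655 0.105 ]
```

```bash
python3 - <<'E'
from h import *;import pickle
d=pickle.load(open("d.pkl","rb"))
g=[plane(d[n],*c,.105) for n,c in(("scene",(279.7,318)),("top",(423.4,225.3)))]
rd=[plane(d[n],*c,.105) for n,c in(("scene",(282.9,291.1)),("top",(403.4,224.2)))]
k1=plane(d["top"],367.5,203.5,.105)-plane(d["top"],407.6,205.6,.105);k2=np.mean(rd,0)-np.mean(g,0)
v=k1+k2;yaw=-np.arctan2(v[0],v[1]);G=np.mean(g,0)
R=np.array([[np.cos(yaw),-np.sin(yaw)],[np.sin(yaw),np.cos(yaw)]])
m=(G[:2]+np.mean(rd,0)[:2])/2
O=m-R@[-.136,-.071];H=O+R@[.052,0]
print("yaw",yaw,"O",O,"H",H,"green",O+R@[-.136,-.098],G)
# bar ends per view; plane-of-bar locus
B={}
for n,lo in(("scene",(335,150,365,270)),("top",(330,155,460,178))):
    h=cv2.cvtColor(d[n]["pixels"],cv2.COLOR_RGB2HSV);mk=cv2.inRange(h,(0,130,80),(8,255,255))|cv2.inRange(h,(172,130,80),(180,255,255))
    z=np.zeros_like(mk);x0,y0,x1,y1=lo;z[y0:y1,x0:x1]=mk[y0:y1,x0:x1]
    p=np.argwhere(z)[:,::-1];a=0 if n=="top" else 1
    s=p[np.argsort(p[:,a])];B[n]=[s[:8].mean(0),s[-8:].mean(0)];print(n,B[n])
P=[]
for k in(0,1):
    q,e=tri(ray(d["scene"],*B["scene"][k]),ray(d["top"],*B["top"][k]));P.append(q);print(q,e)
M=np.mean(P,0);l=R.T@(M[:2]-H);print(M,l,"elev",np.arctan2(M[2]-.174,-l[0]),np.hypot(M[2]-.174,l[0]))
E
```

```text
yaw -0.05125159115109387 O [ 0.59837051 -0.25638053] H [ 0.65030223 -0.25904445] green [ 0.45752863 -0.34728469] [ 0.45744631 -0.34725681  0.105     ]
scene [array([347., 161.]), array([350. , 264.5])]
top [array([355.5, 164.5]), array([453.25 , 169.875])]
[ 0.57738488 -0.14342613  0.28231884] 0.0010588977390575327
[ 0.56757352 -0.36707864  0.27792326] 0.0015005336151855608
[ 0.5724792  -0.25525238  0.28012105] [-0.07791511 -0.00019972] elev 0.937477817785618 0.13165273087862642
```

```bash
cat >>h.py <<'E'
yaw=-.0513;H=np.array([.6503,-.2590]);O=np.array([.5984,-.2564]);GR=np.array([.4575,-.3473])
R2=np.array([[np.cos(yaw),-np.sin(yaw)],[np.sin(yaw),np.cos(yaw)]])
Q=[np.cos(yaw/2),np.sin(yaw/2),0,0]
E
python3 - <<'E'
from h import *
from cell import r,optics
ov=r.finger_overhang
def tcp(el,lift=0,fwd=.003):
    xy=H+R2@[-.131*np.cos(el)-fwd,0];return [*xy,.174+.131*np.sin(el)+.005+ov+lift]
r.set_gripper(0,20)
p=np.array(r.current_tool_pos());r.move_linear([*p[:2],.38],vel=.25)
r.move_to(tcp(.94,.06),Q)
r.move_linear(tcp(.94,.012),vel=.15)
f0=np.array(r.current_contact_force());print(r.current_t(),r.current_opening(),f0)
for el in np.linspace(.94,-.239,13):
    r.move_linear(tcp(el,-.001),vel=.08)
    f=np.array(r.current_contact_force())-f0;print(round(el,2),f.round(1),np.round(r.current_tool_pos(),4)[[0,2]])
    if np.linalg.norm(f)>25:print("stop");break
print(r.current_t())
cv2.imwrite("pics/s2.png",optics.get_image("scene")["pixels"][130:380,180:500,::-1].repeat(2,0).repeat(2,1))
E
```

```text
3.5333 0.0036334997833695746 [0.51477973 0.11079902 0.89566995]
0.94 [ 0.3 -0.1 -0.2] [0.5701 0.3061]
0.84 [-0.1 -0.1 -0.5] [0.5602 0.2981]
0.74 [-1.2  0.5 -0.1] [0.5511 0.2887]
0.65 [ 0.2 -0.4 -0.5] [0.5429 0.2787]
0.55 [ 0.6 -0.8 -0.6] [0.5356 0.2681]
0.45 [ 0.6  0.6 -0.9] [0.5294 0.2567]
0.35 [ 0.2  0.3 -0.6] [0.5244 0.2448]
0.25 [ 0.2 -1.6 -0.2] [0.5205 0.2326]
0.15 [ 0.3 -0.7 -0.3] [0.5179 0.2199]
0.06 [-1.6 -1.  -1.5] [0.5166 0.2071]
-0.04 [-0.3  0.3 -0.6] [0.5165 0.1941]
-0.14 [-0.2 -1.1 -0.2] [0.5176 0.181 ]
-0.24 [-13.    3.8  29.8] [0.5206 0.1717]
stop
7.5417
```

View pics/s2.png

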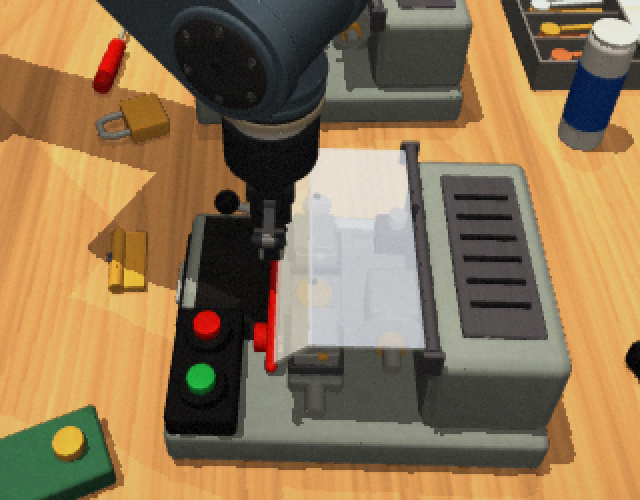

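The guard looks down: the red bar lies across the vices and pushed back with about 30 N at the end. I'll retreat and measure the bar before pressing anything.

```bash
python3 - <<'E'
from h import *
from cell import r,optics
import pickle
p=np.array(r.current_tool_pos());r.move_linear([*p[:2],p[2]+.05],vel=.15)
r.move_linear([*GR,.105+.022+.05],vel=.2)
print(r.current_t(),r.current_tool_pos(),r.current_contact_force())
d={n:optics.get_image(n) for n in("scene","top")};pickle.dump(d,open("d2.pkl","wb"))
for n in d:
    for c,s,m in blobs(d[n],"r"):
        if s[2]>60 or s[3]>30: 
            if s[4]<700: print(n,c.round(1),s.tolist(),plane(d[n],*c,.143),R2.T@(plane(d[n],*c,.143)[:2]-H))
a=d["scene"]["pixels"][130:380,180:500,::-1];b=d["top"]["pixels"][100:350,280:600,::-1]
cv2.imwrite("pics/s3.png",np.hstack([cv2.resize(a,(400,312)),cv2.resize(b,(400,312))]))
E
```

```text
8.85 [ 0.45785059 -0.3468365   0.17698024] [-0.17740385 -0.47399827 -0.23809583]
scene [332.1  74.6] [328, 50, 9, 49, 182] [0.57629053 0.43525391 0.143     ] [-0.10951172  0.68954556]
scene [314.9 268.1] [307, 213, 14, 103, 466] [ 0.51924379 -0.27266509  0.143     ] [-0.13018308 -0.02036734]
top [202.2 170.4] [153, 169, 103, 4, 384] [0.59510898 0.23826529 0.143     ] [-0.08061693  0.49378105]
top [386.8 198.6] [348, 195, 86, 7, 133] [ 0.52257452 -0.24165027  0.143     ] [-0.1284471   0.01077746]
```

View pics/s3.png

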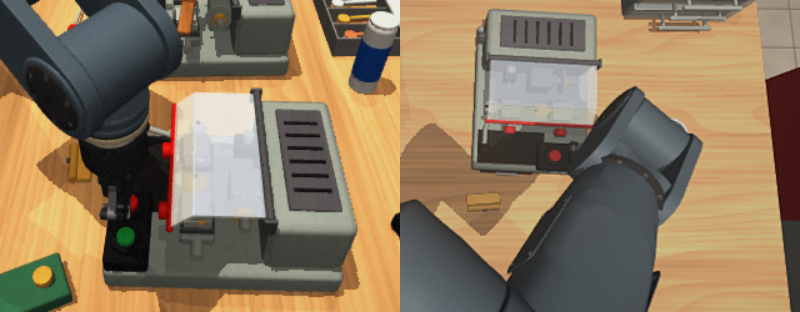

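```bash
python3 - <<'E'
from h import *
from cell import r,optics
r.move_linear([*GR,.105+.022+.008],vel=.1)
f0=np.array(r.current_contact_force())
for dz in np.arange(.003,-.0115,-.001):
    r.move_linear([*GR,.127+dz],vel=.03)
    f=np.array(r.current_contact_force())-f0;print(round(dz,4),f.round(1),round(r.current_tool_pos()[2]-.127,4))
    if f[2]>20:break
r.sleep(.3);print(np.array(r.current_contact_force())-f0,r.current_tool_pos())
a=optics.get_image("scene")["pixels"][200:360,240:380,::-1]
r.move_linear([*GR,.22],vel=.15)
r.move_linear([.33,-.42,.30],vel=.25)
print(r.current_t(),r.current_contact_force())
b=optics.get_image("scene")["pixels"][200:360,240:380,::-1]
c=optics.get_image("top")["pixels"][100:260,320:460,::-1]
cv2.imwrite("pics/s4.png",cv2.resize(np.hstack([a,b,c]),None,fx=1.9,fy=1.9))
E
```

```text
0.003 [-0.2  0.2  0. ] 0.0031
0.002 [-0.5  0.8 -0.5] 0.0021
0.001 [-1.1  0.6 -0.4] 0.0009
0.0 [-0.9  0.1  1.3] 0.0001
-0.001 [-0.7  0.   1.8] -0.0009
-0.002 [-0.7 -0.3  2.5] -0.0019
-0.003 [0.8 0.6 3.1] -0.003
-0.004 [0.3 0.1 3.1] -0.004
-0.005 [-0.2  0.3  3.4] -0.005
-0.006 [-0.1 -0.1  5. ] -0.0059
-0.007 [-3.4  1.6 14.4] -0.0061
-0.008 [-6.   5.2 24.1] -0.0063
[-6.20227042  4.20875009 23.9750056 ] [ 0.45767053 -0.34746678  0.12074497]
14.575 [ 0.35841848  0.56305503 -0.45996966]
```

View pics/s4.png

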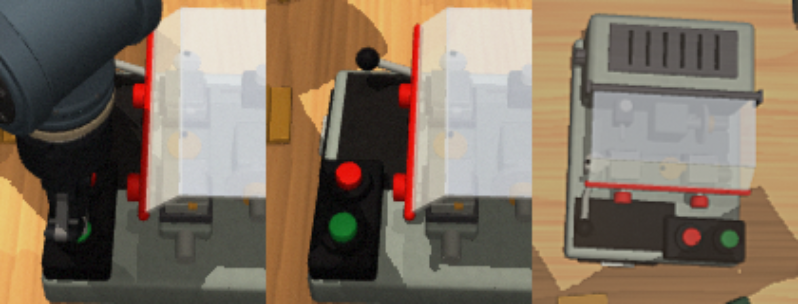

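The button bottomed at 6 mm and is back out. One more check of the guard's height from clear views, since the fingertip stopped 1.7 mm above the bar's nominal top.

```bash
python3 - <<'E'
from h import *
from cell import r,optics
N={}
d={n:optics.get_image(n) for n in("scene","top")}
for n,(x0,y0,x1,y1) in dict(scene=(304,205,326,322),top=(340,190,460,205)).items():
    i=d[n];h=cv2.cvtColor(i["pixels"],cv2.COLOR_RGB2HSV);mk=cv2.inRange(h,(0,130,80),(8,255,255))|cv2.inRange(h,(172,130,80),(180,255,255))
    z=np.zeros_like(mk);z[y0:y1,x0:x1]=mk[y0:y1,x0:x1]
    p=np.argwhere(z)[:,::-1].astype(np.float32)
    for _ in range(4):
        l=cv2.fitLine(p,cv2.DIST_HUBER,0,.01,.01).ravel();e=(p-l[2:])@[-l[1],l[0]];p=p[abs(e)<3]
    o,a=ray(i,*l[2:]);_,b=ray(i,*(l[2:]+50*l[:2]));nn=np.cross(a,b);nn/=np.linalg.norm(nn);N[n]=(nn,nn@o);print(n,len(p),l)
# intersect both planes with machine mid-plane
ey=np.array([*(R2@[0,1]),0]);A=np.array([N["scene"][0],N["top"][0],ey]);P=np.linalg.solve(A,[N["scene"][1],N["top"][1],ey[:2]@H])
l=R2.T@(P[:2]-H);print(P,l,"theta",np.arctan2(P[2]-.174,-l[0])+.239)
for n in d:
    for col in"gr":
        for c,s,m in blobs(d[n],col):
            if 40<s[4]<160 and s[2]<17 and s[3]<17: print(n,col,c.round(1))
E
```

```text
scene 412 [ 4.9941693e-02 -9.9875212e-01  3.1618250e+02  2.6535800e+02]
top 214 [9.9849999e-01 5.4752208e-02 3.9152734e+02 1.9889835e+02]
[ 0.52229278 -0.25242746  0.14061894] [-1.28175838e-01 -5.21329447e-17] theta -0.015772476511674405
scene g [289.7 156.1]
scene g [279.9 317.8]
scene r [290.2 142.8]
scene r [310.4 145.6]
scene r [283.  290.8]
top g [258.1 224.2]
top r [367.5 203.5]
top r [200.5 205.6]
top r [242.1 205. ]
top r [407.5 205.6]
top r [237.5 224.4]
top r [403.3 224.1]
```

The guard measures fully down (θ ≈ -0.016 rad, within the 2 mm calibration). All the buttons are where they started, and the arm is clear.

```bash
python3 -c "
from cell import r
r.hand_in();print(r.current_t())"
```

```text
the job is handed in; nothing more can be done
the job is handed in; nothing more can be done
```

The right machine was the ready one, with the brass blank in its copy vice. I lowered its guard fully, then pressed its green start button right in and let go. I handed the job in shortly after 14.6 s on the robot's clock, with the arm clear of everything.

- **Guard:** it stopped firmly at about 30 N. Measuring the bar from two views afterwards gave an angle of -0.016 rad, which is 0 within the camera calibration. That disagrees slightly with the fingertip, which stopped about 1.7 mm above the bar's nominal top. I think it was touching the guard's sloping front rather than the bar.
- **Start button:** contact came at its nominal height. Resistance rose to 5 N over the 6 mm of travel, then hit a hard stop at 24 N. Afterwards it was back out at its original pixel position.
- **Left alone:** both red stop buttons and the left machine's buttons were at their original positions in the last images. I didn't measure the brush, padlock or lock cylinder again at the end, but the arm never went near them at their height.

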